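# Kit the walnut drawer knobs into the fitted tray

### The job

Pack the four round-headed walnut knobs into the fitted tray on the joiner's bench, each standing upright with its foot down in the well of its size: the largest knob in the widest well, and so on down to the smallest knob in the narrowest well. Leave the square-headed and the oblong-headed knob standing where they are on the bench.

Things in the scene. Friction and masses are not known exactly. Their poses are not given: they have to be found in the camera images.
- knob25_mid (a point): centre, half-way up, of the smallest round-headed drawer knob, dark walnut, standing loose on its foot: 40 mm tall; round head 25 mm across with an upright side from 18 to 30 mm above the underside, domed over that; thin neck; flat round foot 17.5 mm across. z is the knob's axis, up when it stands
- knob35_mid (a point): centre, half-way up, of the second smallest round-headed drawer knob, dark walnut, standing loose on its foot: 44 mm tall; round head 35 mm across with an upright side from 18 to 33 mm above the underside, domed over that; thin neck; flat round foot 24.5 mm across. z is the knob's axis, up when it stands
- knob45_mid (a point): centre, half-way up, of the second largest round-headed drawer knob, dark walnut, standing loose on its foot: 48 mm tall; round head 45 mm across with an upright side from 18 to 36 mm above the underside, domed over that; thin neck; flat round foot 31.5 mm across. z is the knob's axis, up when it stands
- knob55_mid (a point): centre, half-way up, of the largest round-headed drawer knob, dark walnut, standing loose on its foot: 52 mm tall; round head 55 mm across with an upright side from 18 to 39 mm above the underside, domed over that; thin neck; flat round foot 38.5 mm across. z is the knob's axis, up when it stands
- knob_square_mid (a point): centre, half-way up, of the square-headed knob, same walnut, 46 mm tall, square head 38 x 38 mm from 18 to 46 mm above its underside, loose on the bench; does not belong in the tray
- knob_oblong_mid (a point): centre, half-way up, of the oblong-headed knob, same walnut, 46 mm tall, oblong head 62 mm (along its x) x 24 mm (along its y) from 18 to 46 mm above its underside, loose on the bench; does not belong in the tray
- well37_floor (a point): centre of the floor of the narrowest round well: 37 mm across, 5 mm deep, grey felt floor, in its own 83 mm square plywood block. The four blocks stand in a row, 85 mm apart, in a low fixed plywood tray (350 x 102 mm); the row lies along this point's y axis, z is up. Floor 10 mm, block tops 15 mm and tray rim 16 mm above the bench
- well47_floor (a point): centre of the floor of the second narrowest round well: 47 mm across, 5 mm deep, grey felt floor, in its own 83 mm square plywood block. The four blocks stand in a row, 85 mm apart, in a low fixed plywood tray (350 x 102 mm); the row lies along this point's y axis, z is up. Floor 10 mm, block tops 15 mm and tray rim 16 mm above the bench
- well57_floor (a point): centre of the floor of the second widest round well: 57 mm across, 5 mm deep, grey felt floor, in its own 83 mm square plywood block. The four blocks stand in a row, 85 mm apart, in a low fixed plywood tray (350 x 102 mm); the row lies along this point's y axis, z is up. Floor 10 mm, block tops 15 mm and tray rim 16 mm above the bench
- well67_floor (a point): centre of the floor of the widest round well: 67 mm across, 5 mm deep, grey felt floor, in its own 83 mm square plywood block. The four blocks stand in a row, 85 mm apart, in a low fixed plywood tray (350 x 102 mm); the row lies along this point's y axis, z is up. Floor 10 mm, block tops 15 mm and tray rim 16 mm above the bench
Things that resemble listed ones, but are neither listed nor needed, are in the scene too. Leave any white look-alike of the part that bears knob45_mid alone. What is shaped like the part that bears knob_square_mid but turquoise is not meant.

How it is judged:
By the outcome, as a careful person would: the job done as asked, in the order asked, and still so for the second after the job is handed in, with the robot touching nothing.
It also fails if it takes over 88 s, if anything falls off the work surface, if the arm or the gripper's body presses on something with over 40 N, if the wrist force passes 120 N, or if a joint passes its speed limit or range.

### The arm

A 6-joint arm with a two-finger parallel gripper is mounted at the origin on the work surface. World frame = base frame: x ahead of the robot, y to its left, z up, the work surface at z = 0. Lengths are in mm, angles in rad, forces in N, time in s.
With the tool pointing down it reaches from about 300 to 775 mm from the base axis. Payload 14.6 kg.
Tool frame: the origin (TCP) lies between the finger pads; the fingertips stand 17 mm ahead of it and the grasp point (between the pads) lies 2 mm behind it (manip.tip_reach is the distance from the TCP to the fingertips, in mm); z points along the fingers, y is the line along which they close (so a half turn about z gives the same grasp; the last joint's range is limited). The gripper opens to 94 mm and grips with 3 to 60 N. Pads are 16 mm wide; open, the fingers measure 119 mm over their backs; the gripper's body (75 mm by 177 mm) begins 78 mm behind the grasp point.
Start: joints at [-1.307, 0.3, 1.521, -0, 1.321, -0.067], TCP at [178.633, -520.173, 222.446] pointing down, gripper open.
Joint ranges: [-3.03, 3.03], [-0.79, 2.21], [0.23, 2.52], [-1.04, 4.18], [0, 3.07], [-2.55, 2.55]. Speed limits (rad/s): [2.22, 2.22, 2.57, 3.14, 3.14, 3.14].

### API

Orientations are given as [roll, pitch, yaw] about the fixed x, y, z axes, in that order (R = Rz(yaw) Ry(pitch) Rx(roll)).
In Python, from cell import manip, viewer gives the robot as it stands.
- The arm moves only by the tool apply_moves, never from a script. Its argument "moves" is a list of rows, each a list of 3 entries, a list of its own where there are three numbers: the shift along the tool's x, y, z each as a share of 0.25 m, from -1 to 1, then the turn, a rotation vector about the tool's x, y, z each as a share of pi rad, from -1 to 1, then the closure, from 0 (fully open) to 1 (shut). In form: [[[dx, dy, dz], [wx, wy, wz], grip], ...]. A call has 1 to 12 rows; each row is the pose to reach, as a shift and turn from the pose commanded when the call began, along the tool's axes at that moment, turning the shorter way round; what a row does not reach only later rows make up. A row lasts 1/12 s, in which the tool goes at most 41.7 mm and 7.16 degrees, less where a joint would pass 70% of its speed; a pose out of reach is approached as far as the arm can. A call with a number of a shift or a turn outside -1 to 1 is refused whole. A call with a gripper value outside its range is refused whole. The fingers move at their own pace and stop on an object; "squeeze" is the grip in N (left out, the last holds). Time passes only in rows, so rows that repeat a pose let the fingers close. It gives the time, the measured TCP pose, the force, the opening and the grip force at its end, in the units of the state.
- manip.read_state(): the state, without advancing time (a new reading comes with each control period).
- viewer.camera(name): name is "scene" or "top" or "wrist"; returns the picture (480x640x3 uint8, blue, green, red); there is no depth.
- viewer.camera_info(name): a dict with "camera_matrix" (3x3 intrinsics, pixels), "k1" (the pictures are not rectified: a ray, as slopes to the right and down, at radius r is drawn at 1 + k1 r^2 times it, then the intrinsics apply), "R" (3x3) and "t" (3): a world point X has camera coordinates R X + t. Camera axes: x right, y down, z forward; pixel columns grow to the right and rows downward; lengths in mm; the calibration is good to about 2 mm. A picture is of the moment at which its call begins: read the wrist's pose just before it. camera_info takes no time and is no camera call; for the wrist camera it gives the pose at the moment of the call.
- manip.sign_off(): hands the job in; it is judged then, once.
The state is a dict: "clock": time; "joints": joint angles; "qd": joint speeds; "effort": joint torques, N m; "eef_pos": TCP position; "eef_rot": TCP orientation; "wrist_force": force on the tool from outside, world axes, zero at the start; "moment": the same for the moment, N m; "finger_gap": finger opening in mm; "finger_force": force on a finger pad.
Only numpy, scipy, OpenCV 4.12 (cv2) and the standard library are available. Lean on these libraries where they do the work, as an engineer would, in place of code of your own. Each camera call takes 0.05 s, during which the arm holds its last target. There are 200 camera calls.

## Working session

There is one attempt and no reset: what is moved stays moved. The work goes in short steps, Python scripts to look and compute and a tool call to move; the robot and the scene stay as the last step left them, time stands still between calls to the robot, and variables do not carry over. Pictures are saved under pics/ and viewed, at most 14 in all, crops included, and the job is handed in when it is done.

Besides the shell and the picture viewer there is one more tool, called after "Call:" as a command line: name --argument value ..., lists and objects as JSON in quotes. apply_moves: Moves the arm, as the interface text tells. Shift numbers are shares of 0.25 m and turn numbers shares of pi rad, none past 1 either way. Its arguments: {"type":"object","properties":{"moves":{"type":"array"},"squeeze":{"type":"number"}},"required":["moves"]}

```bash
mkdir -p pics; ls
cat > h.py <<'E'
import numpy as np, cv2
from cell import manip, viewer
def ray(name,uv,z,ci=None):
    ci=ci or viewer.camera_info(name); K=np.array(ci["camera_matrix"]); k=ci["k1"]
    d=np.array([(uv[0]-K[0,2])/K[0,0],(uv[1]-K[1,2])/K[1,1]]); s=d.copy()
    for _ in range(20): s=d/(1+k*(s@s))
    R=np.array(ci["R"]);t=np.array(ci["t"]).ravel(); c=-R.T@t; v=R.T@np.array([s[0],s[1],1])
    return c+v*(z-c[2])/v[2]
E
python3 - <<'E'
from h import *
for n in ("top","scene"):
    cv2.imwrite(f"pics/{n}0.png",viewer.camera(n)); ci=viewer.camera_info(n); print(n,ci)
print(manip.read_state())
E
```

```text
pics
top {'camera_matrix': array([[435.15883518,   0.        , 314.90285818],
       [  0.        , 435.15883518, 238.181096  ],
       [  0.        ,   0.        ,   1.        ]]), 'k1': -0.010567777090536242, 'R': array([[ 0.02665547, -0.99960499, -0.0089077 ],
       [-0.99803502, -0.02610601, -0.05696111],
       [ 0.05670607,  0.01040852, -0.99833666]]), 't': array([ -7.7135614 , 511.0746584 , 911.41573716])}
scene {'camera_matrix': array([[466.72115926,   0.        , 321.26748334],
       [  0.        , 466.72115926, 238.57110604],
       [  0.        ,   0.        ,   1.        ]]), 'k1': -0.11792553195795268, 'R': array([[ 0.86447605,  0.50249859,  0.0132785 ],
       [ 0.36135002, -0.60285345, -0.71133247],
       [-0.34943857,  0.61972807, -0.70273025]]), 't': array([-439.79693983, -121.45854161, 1049.14842985])}
{'clock': 0.1, 'joints': array([-1.30658404e+00,  3.00424277e-01,  1.52149279e+00, -2.21054734e-05,
        1.32069775e+00, -6.66126783e-02]), 'qd': array([ 0.00159271,  0.00013541, -0.00076987, -0.00107955,  0.00104574,
       -0.00050102]), 'effort': array([ 1.27178137e-03, -5.32642829e+01, -3.53284121e+01,  7.09299138e-02,
        2.34895886e-02, -7.60840112e-05]), 'eef_pos': array([ 178.58397219, -519.98013419,  221.94935264]), 'eef_rot': array([-3.14057133e+00, -4.66742573e-05,  3.30830419e-01]), 'wrist_force': array([ 1.04136446, -0.56597534,  0.24097735]), 'moment': array([-0.03037994,  0.0041917 , -0.03035495]), 'finger_force': 0.0, 'finger_gap': 93.99776580625854}
```

View pics/top0.png

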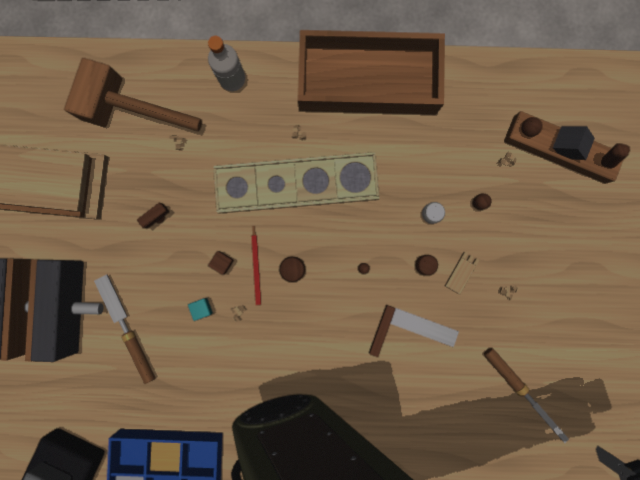

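View pics/scene0.png

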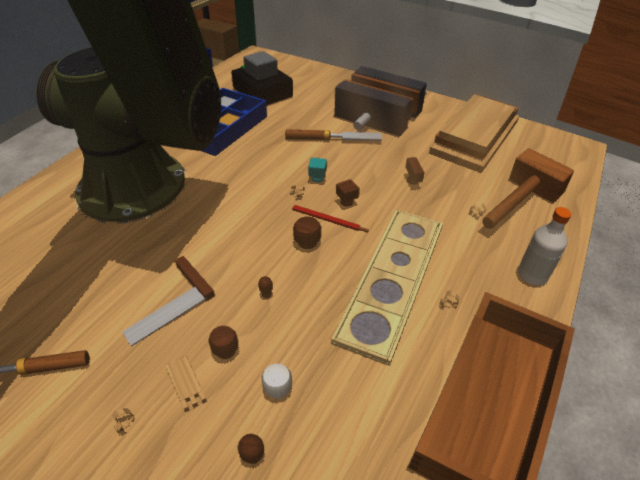

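The top view shows the candidates for round knobs: (292,269), (427,265), (482,201) and (364,268). Look-alikes are the plane's ball (531,127), the white knob (433,212), the square (221,262), the oblong (153,215) and the turquoise cube (200,309). The wells are at (237,187), (276,184), (316,180) and (355,177). Next I'll take an enlarged crop and measure.

Run:
```python
from h import *
im=cv2.imread("pics/top0.png"); c=im[145:300,205:505]
cv2.imwrite("pics/crop0.png",cv2.resize(c,None,fx=2.6,fy=2.6,interpolation=cv2.INTER_CUBIC))
ci=viewer.camera_info("top")
hsv=cv2.cvtColor(im,cv2.COLOR_BGR2HSV)
def blob(mask,p):
    n,l,s,ce=cv2.connectedComponentsWithStats(mask.astype(np.uint8)); 
    x,y=p; k=l[y,x]; return ce[k],s[k]
dark=im.max(2)<100
for nm,p,z in (("55",(292,269),30),("45",(427,265),27),("35",(482,201),25),("25",(364,268),24),("sq",(221,262),32),("obl",(153,215),32)):
    ce,s=blob(dark,p); print(nm,ce.round(1),s,ray("top",ce,z,ci).round(1),"d",(2*np.sqrt(s[4]/np.pi)*880/435).round(1))
grey=(hsv[...,1]<70)&(im.max(2)<170)
for nm,p in (("a",(237,187)),("b",(276,184)),("c",(316,180)),("d",(355,177))):
    ce,s=blob(grey,p); print(nm,ce.round(1),s,ray("top",ce,12,ci).round(1),"d",(2*np.sqrt(s[4]/np.pi)*900/435).round(1))
```

```text
55 [292.  268.9] [279 256  27  27 580] [444.9  51.6  30. ] d 55.0
45 [425.8 264.8] [415 254  23  22 419] [ 460.8 -227.4   27. ] d 46.7
35 [480.8 201.7] [471 193  21  18 294] [ 596.7 -342.3   25. ] d 39.1
25 [363.3 267.9] [357 263  13  11 113] [450.7 -97.3  24. ] d 24.3
sq [221.9 262.6] [208 251  29  24 436] [454.  198.3  32. ] d 47.7
obl [154.7 216. ] [137 202  37  28 562] [548.1 343.8  32. ] d 54.1
a [308.9 180.2] [ 214  154  164   58 4014] [635.7  21.9  12. ] d 147.9
b [308.9 180.2] [ 214  154  164   58 4014] [635.7  21.9  12. ] d 147.9
c [308.9 180.2] [ 214  154  164   58 4014] [635.7  21.9  12. ] d 147.9
d [308.9 180.2] [ 214  154  164   58 4014] [635.7  21.9  12. ] d 147.9
```

View pics/crop0.png

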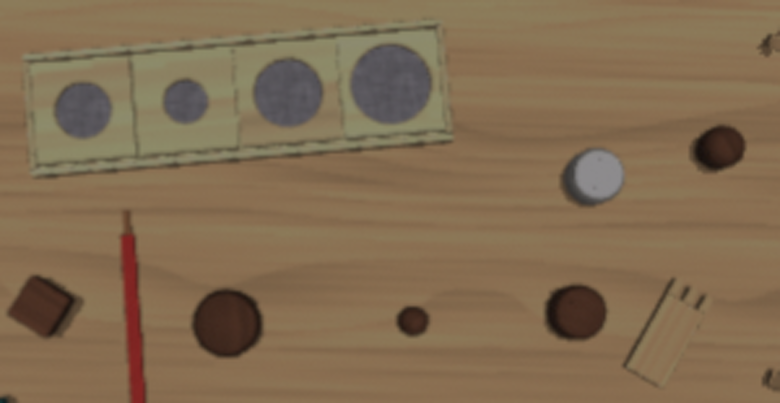

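The crop confirms the choice. Round heads, largest to smallest, are at crop (227,322), (577,311), (720,147) and (413,320). The wells at crop (391,83), (288,92), (83,110) and (185,101) are 67, 57, 47 and 37. The white knob (598,175) and the square one (42,306) are excluded.

```bash
cat >> h.py <<'E'
P={}
def plan(target,yaw=None,s=None):
    """shift/turn shares from the present pose to a tool-down target"""
    s=s or manip.read_state(); y0=s["eef_rot"][2]; d=np.array(target)-s["eef_pos"]
    c,n=np.cos(y0),np.sin(y0); v=np.array([c*d[0]+n*d[1], n*d[0]-c*d[1], -d[2]])/250
    w=0 if yaw is None else -((yaw-y0+np.pi)%(2*np.pi)-np.pi)/np.pi
    print("shift",v.round(3),"wz",round(w,3),"at",s["eef_pos"].round(1),round(y0,3))
E
python3 - <<'E'
from h import *
ci=viewer.camera_info("top"); f=lambda p:(205+p[0]/2.6,145+p[1]/2.6)
for n,p,z in (("55",(227,322),35),("45",(577,311),33),("35",(721,146),29),("25",(413,320),27),("w67",(391,83),11),("w57",(288,92),11),("w47",(83,110),11),("w37",(185,101),11)):
    print(n,ray("top",f(p),z,ci).round(1))
k=ray("top",f((227,322)),35,ci)
plan([k[0],k[1],150],np.pi/2)
ci=viewer.camera_info("wrist");print(ci)
E
```

```text
55 [445.   50.7  35. ]
45 [ 461.2 -228.2   33. ]
35 [ 597.4 -343.9   29. ]
25 [450.5 -98.2  27. ]
w67 [645.6 -77.8  11. ]
w57 [635.9   7.3  11. ]
w47 [616.7 176.7  11. ]
w37 [626.3  92.4  11. ]
shift [ 1.75  -1.813  0.288] wz -0.395 at [ 178.6 -520.   221.9] 0.331
{'camera_matrix': array([[409.55420578,   0.        , 318.37066367],
       [  0.        , 409.55420578, 237.46577792],
       [  0.        ,   0.        ,   1.        ]]), 'k1': -0.08865328957594276, 'R': array([[ 0.32464685, -0.94583409, -0.00151876],
       [-0.91066532, -0.31300856,  0.26965591],
       [-0.25552514, -0.08615986, -0.96295554]]), 't': array([-549.28959599,  -29.79733391,  392.37601426])}
```

Call:
apply_moves --moves '[[[0.95, -0.98, 0.1], [0, 0, -0.395], 0], [[0.95, -0.98, 0.1], [0, 0, -0.395], 0], [[0.95, -0.98, 0.1], [0, 0, -0.395], 0], [[0.95, -0.98, 0.1], [0, 0, -0.395], 0], [[0.95, -0.98, 0.1], [0, 0, -0.395], 0], [[0.95, -0.98, 0.1], [0, 0, -0.395], 0], [[0.95, -0.98, 0.1], [0, 0, -0.395], 0], [[0.95, -0.98, 0.1], [0, 0, -0.395], 0], [[0.95, -0.98, 0.1], [0, 0, -0.395], 0], [[0.95, -0.98, 0.1], [0, 0, -0.395], 0], [[0.95, -0.98, 0.1], [0, 0, -0.395], 0]]' --squeeze 15

```text
clock: 1.02
eef_pos: [323.9, -210.5, 197.4]
eef_rot: [-3.141, -0.0, 1.579]
wrist_force: [-0.1, -0.4, 0.4]
finger_gap: 94.0
finger_force: 0.0
```

```bash
python3 -c "
from h import *
plan([445,50.7,150],np.pi/2)"
```

```text
shift [1.041 0.493 0.19 ] wz 0.003 at [ 323.9 -210.5  197.4] 1.579
```

Call:
apply_moves --moves '[[[1.0, 0.493, 0.19], [0, 0, 0.003], 0], [[1.0, 0.493, 0.19], [0, 0, 0.003], 0], [[1.0, 0.493, 0.19], [0, 0, 0.003], 0], [[1.0, 0.493, 0.19], [0, 0, 0.003], 0], [[1.0, 0.493, 0.19], [0, 0, 0.003], 0], [[1.0, 0.493, 0.19], [0, 0, 0.003], 0], [[1.0, 0.493, 0.19], [0, 0, 0.003], 0], [[1.0, 0.493, 0.19], [0, 0, 0.003], 0], [[1.0, 0.493, 0.19], [0, 0, 0.003], 0], [[1.0, 0.493, 0.19], [0, 0, 0.003], 0]]'

```text
clock: 1.85
eef_pos: [446.5, 38.1, 149.8]
eef_rot: [-3.141, 0.0, 1.559]
wrist_force: [-0.1, -0.3, 0.2]
finger_gap: 93.5
finger_force: 0.0
```

Run:
```python
from h import *
plan([445,50.7,27],np.pi/2)
ci=viewer.camera_info("wrist"); cv2.imwrite("pics/w1.png",viewer.camera("wrist"))
import pickle; pickle.dump(ci,open("w1.pkl","wb"))
```

```text
shift [ 0.05  -0.007  0.491] wz -0.004 at [446.5  38.1 149.8] 1.559
```

View pics/w1.png

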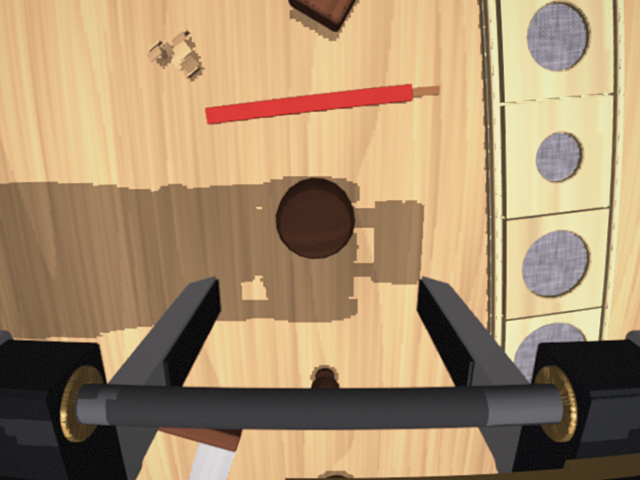

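The wrist view shows the 55 knob's head at (315,218), the square knob clear at the top, and the wells on the right.

Run:
```python
from h import *
import pickle; ci=pickle.load(open("w1.pkl","rb"))
k=ray("wrist",(315,218),37,ci);print(k)
for n,p in (("37",(558,157)),("57",(556,263)),("47",(558,36))): print(n,ray("wrist",p,10,ci).round(1))
print(ray("wrist",(276,218),39,ci)-ray("wrist",(354,218),39,ci))
plan([k[0],k[1],27],np.pi/2)
```

```text
[442.72985722  53.03427549  37.        ]
37 [626.1  92.4  10. ]
57 [636.4   7.9  10. ]
47 [616.9 178.4  10. ]
[-53.50036555   0.60485431   0.        ]
shift [ 0.061 -0.016  0.492] wz -0.004 at [446.5  37.7 150. ] 1.559
```

Call:
apply_moves --moves '[[[0.059, -0.013, 0.1], [0, 0, -0.004], 0], [[0.059, -0.013, 0.25], [0, 0, -0.004], 0], [[0.059, -0.013, 0.4], [0, 0, -0.004], 0], [[0.059, -0.013, 0.492], [0, 0, -0.004], 0], [[0.059, -0.013, 0.492], [0, 0, -0.004], 0], [[0.059, -0.013, 0.492], [0, 0, -0.004], 0], [[0.059, -0.013, 0.492], [0, 0, -0.004], 1], [[0.059, -0.013, 0.492], [0, 0, -0.004], 1], [[0.059, -0.013, 0.492], [0, 0, -0.004], 1], [[0.059, -0.013, 0.492], [0, 0, -0.004], 1], [[0.059, -0.013, 0.492], [0, 0, -0.004], 1], [[0.059, -0.013, 0.492], [0, 0, -0.004], 1]]'

```text
clock: 2.9
eef_pos: [443.7, 53.6, 27.3]
eef_rot: [3.141, -0.0, 1.575]
wrist_force: [-0.1, 0.2, -0.7]
finger_gap: 57.2
finger_force: 0.0
```

```bash
python3 -c "
from h import *
plan([645.8,-77.6,110],np.pi/2)
print(manip.read_state()['finger_force'])"
```

```text
shift [-0.528  0.806 -0.331] wz 0.001 at [443.7  53.6  27.3] 1.575
0.0
```

Call:
apply_moves --moves '[[[0, 0, 0], [0, 0, 0], 1], [[0, 0, 0], [0, 0, 0], 1], [[0, 0, 0], [0, 0, 0], 1], [[0, 0, -0.1], [0, 0, 0], 1], [[0, 0, -0.2], [0, 0, 0], 1], [[0, 0, -0.31], [0, 0, 0], 1], [[0, 0, -0.33], [0, 0, 0], 1]]'

```text
clock: 3.48
eef_pos: [445.0, 53.7, 113.0]
eef_rot: [3.137, -0.0, 1.575]
wrist_force: [0.5, -0.7, -0.1]
finger_gap: 54.9
finger_force: 15.0
```

```bash
python3 -c "
from h import *
plan([645.8,-77.6,110],np.pi/2)"
```

```text
shift [-0.529  0.801  0.012] wz 0.001 at [445.   53.7 113. ] 1.575
```

Call:
apply_moves --moves '[[[-0.03, 0.05, 0], [0, 0, 0], 1], [[-0.09, 0.14, 0], [0, 0, 0], 1], [[-0.16, 0.25, 0], [0, 0, 0], 1], [[-0.24, 0.37, 0], [0, 0, 0], 1], [[-0.32, 0.49, 0], [0, 0, 0], 1], [[-0.4, 0.61, 0], [0, 0, 0], 1], [[-0.46, 0.7, 0], [0, 0, 0], 1], [[-0.51, 0.77, 0], [0, 0, 0], 1], [[-0.529, 0.8, 0], [0, 0, 0], 1], [[-0.529, 0.8, 0], [0, 0, 0], 1], [[-0.529, 0.8, 0], [0, 0, 0], 1]]'

```text
clock: 4.4
eef_pos: [643.6, -77.7, 108.1]
eef_rot: [-3.14, -0.0, 1.575]
wrist_force: [1.0, 1.4, -1.4]
finger_gap: 54.4
finger_force: 15.0
```

Run:
```python
from h import *
plan([645.8,-77.6,38],np.pi/2)
s=manip.read_state();print(s["finger_gap"],s["finger_force"])
cv2.imwrite("pics/w2.png",viewer.camera("wrist"))
```

```text
shift [0.001 0.009 0.281] wz 0.001 at [643.6 -77.7 108.1] 1.575
54.4046468947698 14.999970121134538
```

View pics/w2.png

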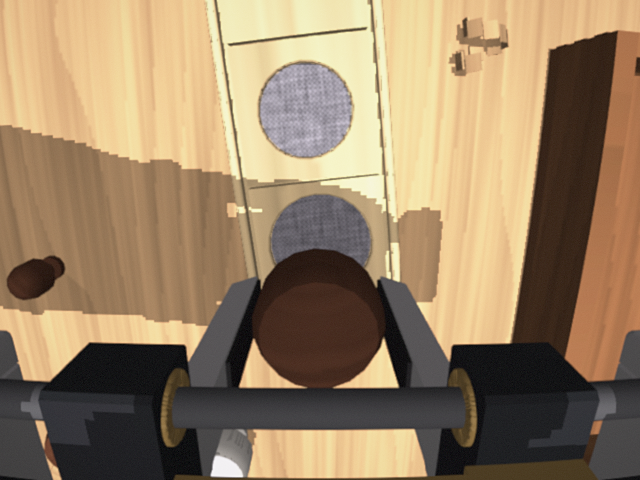

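Call:
apply_moves --moves '[[[0.001, 0.006, 0.06], [0, 0, 0], 1], [[0.001, 0.006, 0.14], [0, 0, 0], 1], [[0.001, 0.006, 0.21], [0, 0, 0], 1], [[0.001, 0.006, 0.26], [0, 0, 0], 1], [[0.001, 0.006, 0.281], [0, 0, 0], 1], [[0.001, 0.006, 0.281], [0, 0, 0], 1], [[0.001, 0.006, 0.281], [0, 0, 0], 1]]'

```text
clock: 5.03
eef_pos: [645.8, -77.4, 40.0]
eef_rot: [3.141, 0.0, 1.575]
wrist_force: [-0.0, -0.8, -0.0]
finger_gap: 54.7
finger_force: 15.0
```

```bash
python3 -c "
from h import *
plan([645.8,-77.6,37],np.pi/2)
print(manip.read_state()['wrist_force'])"
```

```text
shift [-0.001 -0.     0.012] wz 0.001 at [645.8 -77.4  40. ] 1.575
[-0.00660474 -0.78646801 -0.02602871]
```

Call:
apply_moves --moves '[[[0, 0, 0.005], [0, 0, 0], 1], [[0, 0, 0.01], [0, 0, 0], 1], [[0, 0, 0.01], [0, 0, 0], 0.6], [[0, 0, 0.01], [0, 0, 0], 0], [[0, 0, 0.01], [0, 0, 0], 0], [[0, 0, 0.01], [0, 0, 0], 0], [[0, 0, 0.01], [0, 0, 0], 0], [[0, 0, -0.1], [0, 0, 0], 0], [[0, 0, -0.25], [0, 0, 0], 0], [[0, 0, -0.4], [0, 0, 0], 0], [[0, 0, -0.44], [0, 0, 0], 0], [[0, 0, -0.44], [0, 0, 0], 0]]'

```text
clock: 6.03
eef_pos: [646.9, -77.8, 153.0]
eef_rot: [3.136, 0.001, 1.575]
wrist_force: [0.2, -0.1, 0.5]
finger_gap: 94.2
finger_force: 0.0
```

```bash
python3 -c "
from h import *
plan([460.5,-228.2,150],np.pi/2)"
```

```text
shift [-0.599 -0.748  0.012] wz 0.001 at [646.9 -77.8 153. ] 1.575
```

Call:
apply_moves --moves '[[[-0.599, -0.748, 0.01], [0, 0, 0], 0], [[-0.599, -0.748, 0.01], [0, 0, 0], 0], [[-0.599, -0.748, 0.01], [0, 0, 0], 0], [[-0.599, -0.748, 0.01], [0, 0, 0], 0], [[-0.599, -0.748, 0.01], [0, 0, 0], 0], [[-0.599, -0.748, 0.01], [0, 0, 0], 0], [[-0.599, -0.748, 0.01], [0, 0, 0], 0], [[-0.599, -0.748, 0.01], [0, 0, 0], 0], [[-0.599, -0.748, 0.01], [0, 0, 0], 0], [[-0.599, -0.748, 0.01], [0, 0, 0], 0]]'

```text
clock: 6.87
eef_pos: [459.8, -227.4, 146.1]
eef_rot: [-3.141, -0.001, 1.576]
wrist_force: [-0.3, 0.5, 0.0]
finger_gap: 94.2
finger_force: 0.0
```

```bash
cat >> h.py <<'E'
def look(f):
    import pickle; ci=viewer.camera_info("wrist"); pickle.dump(ci,open(f+".pkl","wb"))
    cv2.imwrite(f"pics/{f}.png",viewer.camera("wrist"))
E
python3 -c "
from h import *
plan([460.5,-228.2,27],np.pi/2)
look('w3')"
```

```text
shift [-0.003  0.003  0.476] wz 0.002 at [ 459.8 -227.4  146.1] 1.576
```

View pics/w3.png

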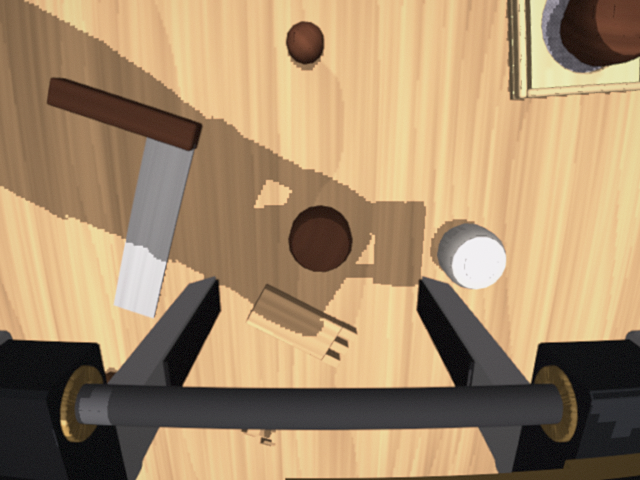

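The 45 knob's head is at (320,238), the white knob at (473,255) with the saw to the left, and the 55 knob stands in its well at top right.

Run:
```python
from h import *
import pickle; ci=pickle.load(open("w3.pkl","rb"))
k=ray("wrist",(320,238),34,ci);print(k, ray("wrist",(473,260),40,ci), ray("wrist",(306,42),27,ci))
plan([k[0],k[1],27],np.pi/2)
```

```text
[ 459.28081665 -226.52944992   34.        ] [ 566.79328588 -240.33914896   40.        ] [449.54455189 -97.60881509  27.        ]
shift [ 0.003 -0.002  0.476] wz 0.002 at [ 459.8 -227.3  146.1] 1.576
```

Call:
apply_moves --moves '[[[0.002, 0, 0.12], [0, 0, 0], 0], [[0.002, 0, 0.27], [0, 0, 0], 0], [[0.002, 0, 0.41], [0, 0, 0], 0], [[0.002, 0, 0.475], [0, 0, 0], 0], [[0.002, 0, 0.475], [0, 0, 0], 0.2], [[0.002, 0, 0.475], [0, 0, 0], 1], [[0.002, 0, 0.475], [0, 0, 0], 1], [[0.002, 0, 0.475], [0, 0, 0], 1], [[0.002, 0, 0.475], [0, 0, 0], 1], [[0.002, 0, 0.475], [0, 0, 0], 1], [[0.002, 0, 0.475], [0, 0, 0], 1], [[0.002, 0, 0.475], [0, 0, 0], 1]]'

```text
clock: 7.92
eef_pos: [459.4, -227.7, 28.3]
eef_rot: [3.141, 0.0, 1.575]
wrist_force: [-0.1, 0.5, 3.0]
finger_gap: 44.8
finger_force: 15.1
```

Call:
apply_moves --moves '[[[0, 0, 0], [0, 0, 0], 1], [[0, 0, 0], [0, 0, 0], 1], [[0, 0, 0], [0, 0, 0], 1], [[0, 0, 0], [0, 0, 0], 1], [[0, 0, -0.1], [0, 0, 0], 1], [[0, 0, -0.2], [0, 0, 0], 1], [[0, 0, -0.31], [0, 0, 0], 1], [[0, 0, -0.34], [0, 0, 0], 1], [[0, 0, -0.34], [0, 0, 0], 1]]'

```text
clock: 8.67
eef_pos: [460.0, -228.0, 114.6]
eef_rot: [3.139, 0.002, 1.575]
wrist_force: [-0.4, -0.5, 0.2]
finger_gap: 45.0
finger_force: 15.0
```

```bash
python3 -c "
from h import *
plan([636.2,7.6,110],np.pi/2)"
```

```text
shift [0.94  0.709 0.018] wz 0.001 at [ 460.  -228.   114.6] 1.575
```

Call:
apply_moves --moves '[[[0.05, 0.04, 0], [0, 0, 0], 1], [[0.13, 0.1, 0], [0, 0, 0], 1], [[0.23, 0.17, 0], [0, 0, 0], 1], [[0.34, 0.26, 0], [0, 0, 0], 1], [[0.45, 0.34, 0], [0, 0, 0], 1], [[0.56, 0.42, 0], [0, 0, 0], 1], [[0.67, 0.5, 0], [0, 0, 0], 1], [[0.78, 0.59, 0], [0, 0, 0], 1], [[0.87, 0.65, 0], [0, 0, 0], 1], [[0.92, 0.69, 0], [0, 0, 0], 1], [[0.94, 0.707, 0], [0, 0, 0], 1], [[0.94, 0.707, 0], [0, 0, 0], 1]]'

```text
clock: 9.67
eef_pos: [634.8, 9.0, 110.9]
eef_rot: [-3.139, -0.0, 1.576]
wrist_force: [-0.4, 0.1, 0.1]
finger_gap: 44.4
finger_force: 15.0
```

```bash
python3 -c "
from h import *
plan([636.2,7.6,38.5],np.pi/2)"
```

```text
shift [-0.005  0.006  0.29 ] wz 0.002 at [634.8   9.  110.9] 1.576
```

Call:
apply_moves --moves '[[[-0.004, 0.003, 0.06], [0, 0, 0], 1], [[-0.004, 0.003, 0.14], [0, 0, 0], 1], [[-0.004, 0.003, 0.21], [0, 0, 0], 1], [[-0.004, 0.003, 0.26], [0, 0, 0], 1], [[-0.004, 0.003, 0.28], [0, 0, 0], 1], [[-0.004, 0.003, 0.28], [0, 0, 0], 1], [[-0.004, 0.003, 0.28], [0, 0, 0], 1]]'

```text
clock: 10.25
eef_pos: [635.9, 6.7, 43.5]
eef_rot: [3.141, -0.0, 1.574]
wrist_force: [1.2, -0.2, 0.7]
finger_gap: 44.4
finger_force: 15.0
```

```bash
python3 -c "
from h import *
plan([636.2,7.6,38],np.pi/2)"
```

```text
shift [0.004 0.001 0.022] wz 0.001 at [635.9   6.7  43.5] 1.574
```

Call:
apply_moves --moves '[[[0, 0, 0.01], [0, 0, 0], 1], [[0, 0, 0.02], [0, 0, 0], 1], [[0, 0, 0.02], [0, 0, 0], 1], [[0, 0, 0.02], [0, 0, 0], 0.7], [[0, 0, 0.02], [0, 0, 0], 0], [[0, 0, 0.02], [0, 0, 0], 0], [[0, 0, 0.02], [0, 0, 0], 0], [[0, 0, 0.02], [0, 0, 0], 0], [[0, 0, -0.1], [0, 0, 0], 0], [[0, 0, -0.25], [0, 0, 0], 0], [[0, 0, -0.4], [0, 0, 0], 0], [[0, 0, -0.42], [0, 0, 0], 0]]'

```text
clock: 11.25
eef_pos: [638.0, 7.1, 155.1]
eef_rot: [3.132, 0.0, 1.575]
wrist_force: [0.5, -0.0, 0.9]
finger_gap: 92.6
finger_force: 0.0
```

```bash
python3 -c "
from h import *
plan([596.5,-343.9,150],np.pi/2-0.5)"
```

```text
shift [-1.403 -0.172  0.02 ] wz 0.16 at [638.    7.1 155.1] 1.575
```

Call:
apply_moves --moves '[[[-1.0, -0.12, 0.02], [0, 0, 0], 0], [[-1.0, -0.12, 0.02], [0, 0, 0], 0], [[-1.0, -0.12, 0.02], [0, 0, 0], 0], [[-1.0, -0.12, 0.02], [0, 0, 0], 0], [[-1.0, -0.12, 0.02], [0, 0, 0], 0], [[-1.0, -0.12, 0.02], [0, 0, 0], 0], [[-1.0, -0.12, 0.02], [0, 0, 0], 0], [[-1.0, -0.12, 0.02], [0, 0, 0], 0]]'

```text
clock: 11.92
eef_pos: [606.1, -245.1, 142.5]
eef_rot: [-3.141, -0.0, 1.572]
wrist_force: [-0.4, 1.1, 0.9]
finger_gap: 94.1
finger_force: 0.0
```

```bash
python3 -c "
from h import *
plan([596.5,-343.9,150],np.pi/2)"
```

```text
shift [-0.395 -0.039 -0.03 ] wz 0.0 at [ 606.1 -245.1  142.5] 1.572
```

Call:
apply_moves --moves '[[[-0.395, -0.039, -0.03], [0, 0, 0], 0], [[-0.395, -0.039, -0.03], [0, 0, 0], 0], [[-0.395, -0.039, -0.03], [0, 0, 0], 0], [[-0.395, -0.039, -0.03], [0, 0, 0], 0], [[-0.395, -0.039, -0.03], [0, 0, 0], 0]]'

```text
clock: 12.33
eef_pos: [597.7, -340.8, 150.1]
eef_rot: [-3.141, -0.001, 1.575]
wrist_force: [-0.1, -0.1, 0.4]
finger_gap: 94.2
finger_force: 0.0
```

```bash
python3 -c "
from h import *
plan([596.5,-343.9,27],np.pi/2)
look('w4')"
```

```text
shift [-0.012 -0.005  0.492] wz 0.001 at [ 597.7 -340.8  150.1] 1.575
```

View pics/w4.png

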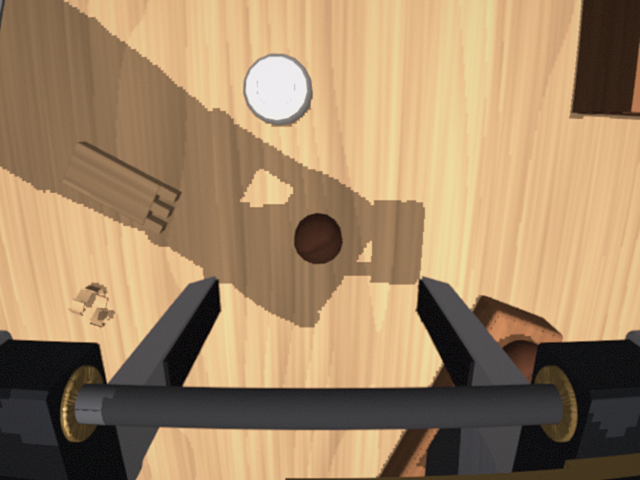

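The 35 knob's head is at (318,238) and the white knob at (277,89). The plane's nose is at (485,297) and (560,335), so I'll check clearance to it.

Run:
```python
from h import *
import pickle; ci=pickle.load(open("w4.pkl","rb"))
k=ray("wrist",(318,238),31,ci);print(k)
for p in ((485,297),(560,335),(438,375),(520,357)): print(p,ray("wrist",p,20,ci).round(),ray("wrist",p,70,ci).round())
for p in ((515,115),(508,140),(531,127)):print(p,ray("top",p,20).round(),ray("top",p,70).round())
plan([k[0],k[1],27],np.pi/2)
```

```text
[ 595.91362422 -341.95219472   31.        ]
(485, 297) [ 728. -393.   20.] [ 705. -371.   70.]
(560, 335) [ 797. -428.   20.] [ 763. -400.   70.]
(438, 375) [ 697. -464.   20.] [ 680. -429.   70.]
(520, 357) [ 765. -448.   20.] [ 737. -416.   70.]
(515, 115) [ 787. -417.   20.] [ 769. -394.   70.]
(508, 140) [ 732. -402.   20.] [ 717. -380.   70.]
(531, 127) [ 762. -451.   20.] [ 745. -427.   70.]
shift [-0.008 -0.008  0.493] wz 0.002 at [ 597.9 -340.1  150.2] 1.576
```

Call:
apply_moves --moves '[[[-0.004, -0.007, 0.12], [0, 0, 0], 0], [[-0.004, -0.007, 0.27], [0, 0, 0], 0], [[-0.004, -0.007, 0.41], [0, 0, 0], 0], [[-0.004, -0.007, 0.485], [0, 0, 0], 0], [[-0.004, -0.007, 0.485], [0, 0, 0], 0.2], [[-0.004, -0.007, 0.485], [0, 0, 0], 1], [[-0.004, -0.007, 0.485], [0, 0, 0], 1], [[-0.004, -0.007, 0.485], [0, 0, 0], 1], [[-0.004, -0.007, 0.485], [0, 0, 0], 1], [[-0.004, -0.007, 0.485], [0, 0, 0], 1], [[-0.004, -0.007, 0.485], [0, 0, 0], 1], [[-0.004, -0.007, 0.485], [0, 0, 0], 1]]'

```text
clock: 13.38
eef_pos: [595.8, -342.9, 29.6]
eef_rot: [3.141, 0.0, 1.575]
wrist_force: [0.1, 0.9, 0.8]
finger_gap: 44.2
finger_force: 0.0
```

Call:
apply_moves --moves '[[[0, 0, 0], [0, 0, 0], 1], [[0, 0, 0], [0, 0, 0], 1], [[0, 0, 0], [0, 0, 0], 1], [[0, 0, 0], [0, 0, 0], 1]]'

```text
clock: 13.72
eef_pos: [595.7, -342.9, 29.3]
eef_rot: [3.141, 0.0, 1.575]
wrist_force: [1.2, 0.5, 1.0]
finger_gap: 34.5
finger_force: 15.0
```

Call:
apply_moves --moves '[[[0, 0, -0.1], [0, 0, 0], 1], [[0, 0, -0.2], [0, 0, 0], 1], [[0, 0, -0.31], [0, 0, 0], 1], [[0, 0, -0.36], [0, 0, 0], 1], [[0.03, 0, -0.36], [0, 0, 0], 1], [[0.1, 0.005, -0.36], [0, 0, 0], 1], [[0.2, 0.01, -0.36], [0, 0, 0], 1], [[0.33, 0.015, -0.36], [0, 0, 0], 1], [[0.46, 0.02, -0.36], [0, 0, 0], 1], [[0.59, 0.025, -0.36], [0, 0, 0], 1], [[0.72, 0.03, -0.36], [0, 0, 0], 1], [[0.85, 0.03, -0.36], [0, 0, 0], 1]]'

```text
clock: 14.72
eef_pos: [601.4, -128.0, 117.1]
eef_rot: [-3.139, -0.001, 1.575]
wrist_force: [0.5, 1.0, -1.0]
finger_gap: 34.1
finger_force: 15.0
```

```bash
python3 -c "
from h import *
plan([616.8,177.5,120],np.pi/2)"
```

```text
shift [ 1.222  0.067 -0.011] wz 0.001 at [ 601.4 -128.   117.1] 1.575
```

Call:
apply_moves --moves '[[[0.06, 0, -0.01], [0, 0, 0], 1], [[0.16, 0.01, -0.01], [0, 0, 0], 1], [[0.28, 0.015, -0.01], [0, 0, 0], 1], [[0.4, 0.02, -0.01], [0, 0, 0], 1], [[0.52, 0.03, -0.01], [0, 0, 0], 1], [[0.64, 0.035, -0.01], [0, 0, 0], 1], [[0.76, 0.04, -0.01], [0, 0, 0], 1], [[0.86, 0.05, -0.01], [0, 0, 0], 1], [[0.94, 0.055, -0.01], [0, 0, 0], 1], [[0.98, 0.06, -0.01], [0, 0, 0], 1], [[0.98, 0.06, -0.01], [0, 0, 0], 1]]'

```text
clock: 15.63
eef_pos: [615.9, 116.3, 120.6]
eef_rot: [-3.14, 0.0, 1.577]
wrist_force: [-0.6, -0.4, -0.6]
finger_gap: 34.8
finger_force: 15.0
```

```bash
python3 -c "
from h import *
plan([616.8,177.5,120],np.pi/2)"
```

```text
shift [0.245 0.005 0.002] wz 0.002 at [615.9 116.3 120.6] 1.577
```

Call:
apply_moves --moves '[[[0.05, 0, 0], [0, 0, 0], 1], [[0.12, 0, 0], [0, 0, 0], 1], [[0.19, 0.002, 0], [0, 0, 0], 1], [[0.235, 0.003, 0], [0, 0, 0], 1], [[0.244, 0.003, 0], [0, 0, 0], 1], [[0.244, 0.003, 0.06], [0, 0, 0], 1], [[0.244, 0.003, 0.14], [0, 0, 0], 1], [[0.244, 0.003, 0.22], [0, 0, 0], 1], [[0.244, 0.003, 0.28], [0, 0, 0], 1], [[0.244, 0.003, 0.3], [0, 0, 0], 1], [[0.244, 0.003, 0.3], [0, 0, 0], 1], [[0.244, 0.003, 0.3], [0, 0, 0], 1]]'

```text
clock: 16.63
eef_pos: [617.2, 175.4, 47.4]
eef_rot: [3.141, -0.0, 1.574]
wrist_force: [0.1, 0.0, -0.2]
finger_gap: 34.6
finger_force: 15.0
```

```bash
python3 -c "
from h import *
plan([616.8,177.5,39.5],np.pi/2)"
```

```text
shift [ 0.009 -0.002  0.032] wz 0.001 at [617.2 175.4  47.4] 1.574
```

Call:
apply_moves --moves '[[[0.004, 0, 0.015], [0, 0, 0], 1], [[0.005, 0, 0.03], [0, 0, 0], 1], [[0.005, 0, 0.03], [0, 0, 0], 1], [[0.005, 0, 0.03], [0, 0, 0], 0.7], [[0.005, 0, 0.03], [0, 0, 0], 0], [[0.005, 0, 0.03], [0, 0, 0], 0], [[0.005, 0, 0.03], [0, 0, 0], 0], [[0.005, 0, 0.03], [0, 0, 0], 0], [[0.005, 0, -0.1], [0, 0, 0], 0], [[0.005, 0, -0.25], [0, 0, 0], 0], [[0.005, 0, -0.4], [0, 0, 0], 0], [[0.005, 0, -0.42], [0, 0, 0], 0]]'

```text
clock: 17.63
eef_pos: [619.0, 177.6, 159.1]
eef_rot: [3.132, -0.002, 1.575]
wrist_force: [-0.1, -0.2, 1.1]
finger_gap: 84.3
finger_force: 0.0
```

```bash
python3 -c "
from h import *
plan([449.8,-97.8,150],np.pi/2)"
```

```text
shift [-1.099 -0.681  0.036] wz 0.001 at [619.  177.6 159.1] 1.575
```

Call:
apply_moves --moves '[[[-0.9, -0.56, 0.02], [0, 0, 0], 0], [[-0.9, -0.56, 0.02], [0, 0, 0], 0], [[-0.9, -0.56, 0.02], [0, 0, 0], 0], [[-0.9, -0.56, 0.02], [0, 0, 0], 0], [[-0.9, -0.56, 0.02], [0, 0, 0], 0], [[-0.9, -0.56, 0.02], [0, 0, 0], 0], [[-0.9, -0.56, 0.02], [0, 0, 0], 0], [[-0.9, -0.56, 0.02], [0, 0, 0], 0]]'

```text
clock: 18.3
eef_pos: [476.4, -50.9, 146.9]
eef_rot: [3.141, 0.0, 1.572]
wrist_force: [-0.4, 0.1, 0.2]
finger_gap: 94.1
finger_force: 0.0
```

```bash
python3 -c "
from h import *
plan([449.8,-97.8,150],np.pi/2)"
```

```text
shift [-0.188 -0.107 -0.012] wz 0.0 at [476.4 -50.9 146.9] 1.572
```

Call:
apply_moves --moves '[[[-0.188, -0.107, -0.01], [0, 0, 0], 0], [[-0.188, -0.107, -0.01], [0, 0, 0], 0], [[-0.188, -0.107, -0.01], [0, 0, 0], 0], [[-0.188, -0.107, -0.01], [0, 0, 0], 0]]'

```text
clock: 18.63
eef_pos: [451.7, -95.4, 149.4]
eef_rot: [3.141, -0.0, 1.574]
wrist_force: [0.6, 0.5, -0.3]
finger_gap: 94.3
finger_force: 0.0
```

```bash
python3 -c "
from h import *
plan([449.8,-97.8,27],np.pi/2)
look('w5')"
```

```text
shift [-0.01  -0.008  0.489] wz 0.001 at [451.7 -95.4 149.4] 1.574
```

View pics/w5.png

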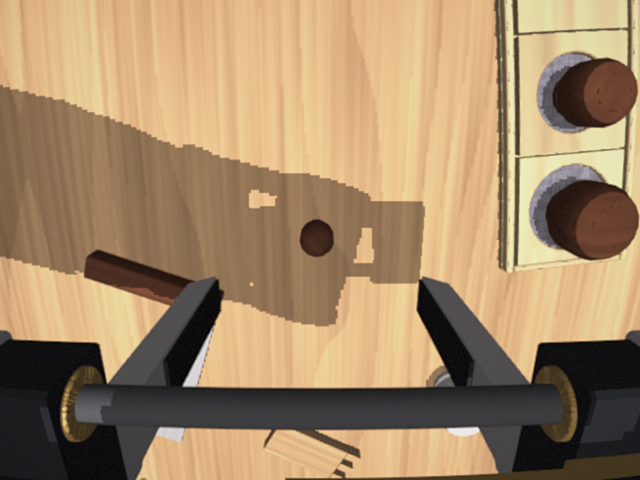

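The wrist view shows the 25 knob's head at (317,238), and the 45 and 55 knobs upright in their wells on the right.

Call:
apply_moves --moves '[[[-0.005, -0.006, 0.12], [0, 0, 0], 0], [[-0.005, -0.006, 0.27], [0, 0, 0], 0], [[-0.005, -0.006, 0.41], [0, 0, 0], 0], [[-0.005, -0.006, 0.492], [0, 0, 0], 0], [[-0.005, -0.006, 0.492], [0, 0, 0], 0.2], [[-0.005, -0.006, 0.492], [0, 0, 0], 1], [[-0.005, -0.006, 0.492], [0, 0, 0], 1], [[-0.005, -0.006, 0.492], [0, 0, 0], 1], [[-0.005, -0.006, 0.492], [0, 0, 0], 1], [[-0.005, -0.006, 0.492], [0, 0, 0], 1], [[-0.005, -0.006, 0.492], [0, 0, 0], 1], [[-0.005, -0.006, 0.492], [0, 0, 0], 1]]'

```text
clock: 19.68
eef_pos: [449.9, -97.0, 26.6]
eef_rot: [3.141, 0.0, 1.575]
wrist_force: [0.8, -0.0, 0.4]
finger_gap: 44.3
finger_force: 0.0
```

Call:
apply_moves --moves '[[[0, 0, 0], [0, 0, 0], 1], [[0, 0, 0], [0, 0, 0], 1], [[0, 0, 0], [0, 0, 0], 1], [[0, 0, 0], [0, 0, 0], 1], [[0, 0, 0], [0, 0, 0], 1], [[0, 0, 0], [0, 0, 0], 1]]'

```text
clock: 20.18
eef_pos: [449.7, -96.9, 26.2]
eef_rot: [-3.142, 0.0, 1.575]
wrist_force: [-0.0, 0.4, 0.3]
finger_gap: 24.1
finger_force: 15.0
```

```bash
python3 -c "
from h import *
plan([626.2,92.4,120],np.pi/2)"
```

```text
shift [ 0.754  0.709 -0.375] wz 0.001 at [449.7 -96.9  26.2] 1.575
```

Call:
apply_moves --moves '[[[0, 0, -0.1], [0, 0, 0], 1], [[0, 0, -0.22], [0, 0, 0], 1], [[0, 0, -0.34], [0, 0, 0], 1], [[0.04, 0.04, -0.375], [0, 0, 0], 1], [[0.12, 0.11, -0.375], [0, 0, 0], 1], [[0.23, 0.21, -0.375], [0, 0, 0], 1], [[0.34, 0.32, -0.375], [0, 0, 0], 1], [[0.45, 0.42, -0.375], [0, 0, 0], 1], [[0.56, 0.53, -0.375], [0, 0, 0], 1], [[0.66, 0.62, -0.375], [0, 0, 0], 1], [[0.73, 0.69, -0.375], [0, 0, 0], 1], [[0.753, 0.709, -0.375], [0, 0, 0], 1]]'

```text
clock: 21.18
eef_pos: [627.6, 94.7, 119.3]
eef_rot: [3.142, -0.0, 1.577]
wrist_force: [-0.7, 0.6, -1.0]
finger_gap: 24.2
finger_force: 15.0
```

Call:
apply_moves --moves '[[[0, 0, 0], [0, 0, 0], 1], [[0, 0, 0], [0, 0, 0], 1]]'

```text
clock: 21.35
eef_pos: [625.6, 91.7, 119.4]
eef_rot: [-3.141, 0.0, 1.575]
wrist_force: [-0.1, -0.4, -1.0]
finger_gap: 24.2
finger_force: 15.0
```

```bash
python3 -c "
from h import *
plan([626.2,92.4,37],np.pi/2); look('w6')"
```

```text
shift [0.003 0.002 0.33 ] wz 0.001 at [625.6  91.7 119.4] 1.575
```

View pics/w6.png

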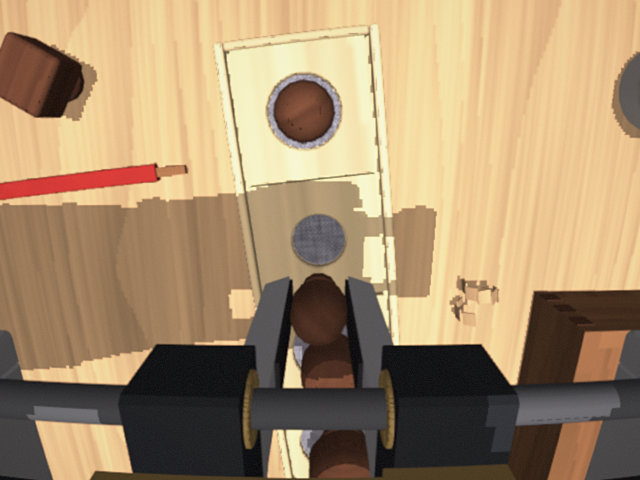

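The 35 knob is centred in the 47 well at (304,112). The 25 knob is held just over the 37 well at (319,239).

Call:
apply_moves --moves '[[[0.002, 0.001, 0.06], [0, 0, 0], 1], [[0.002, 0.001, 0.14], [0, 0, 0], 1], [[0.002, 0.001, 0.22], [0, 0, 0], 1], [[0.002, 0.001, 0.28], [0, 0, 0], 1], [[0.002, 0.001, 0.315], [0, 0, 0], 1], [[0.002, 0.001, 0.315], [0, 0, 0], 1], [[0.002, 0.001, 0.315], [0, 0, 0], 1], [[0.002, 0.001, 0.315], [0, 0, 0], 1]]'

```text
clock: 22.07
eef_pos: [626.9, 92.3, 42.5]
eef_rot: [3.14, -0.0, 1.574]
wrist_force: [0.5, 0.4, 1.1]
finger_gap: 24.7
finger_force: 15.0
```

```bash
python3 -c "
from h import *
plan([626.2,92.4,36.5],np.pi/2)"
```

```text
shift [ 0.001 -0.003  0.024] wz 0.001 at [626.9  92.3  42.5] 1.574
```

Call:
apply_moves --moves '[[[0, 0, 0.012], [0, 0, 0], 1], [[0, 0, 0.023], [0, 0, 0], 1], [[0, 0, 0.023], [0, 0, 0], 1], [[0, 0, 0.023], [0, 0, 0], 0.8], [[0, 0, 0.023], [0, 0, 0], 0.3], [[0, 0, 0.023], [0, 0, 0], 0.3], [[0, 0, 0.023], [0, 0, 0], 0.3], [[0, 0, 0.023], [0, 0, 0], 0.3], [[0, 0, -0.1], [0, 0, 0], 0.3], [[0, 0, -0.25], [0, 0, 0], 0.3], [[0, 0, -0.4], [0, 0, 0], 0.3], [[0, 0, -0.5], [0, 0, 0], 0.3]]'

```text
clock: 23.07
eef_pos: [626.9, 92.6, 169.9]
eef_rot: [3.139, -0.0, 1.575]
wrist_force: [1.2, 0.3, -0.1]
finger_gap: 65.7
finger_force: 0.0
```

Call:
apply_moves --moves '[[[-0.1, -0.6, -0.1], [0, 0, 0], 0.3], [[-0.1, -0.6, -0.1], [0, 0, 0], 0.3], [[-0.1, -0.6, -0.1], [0, 0, 0], 0.3], [[-0.1, -0.6, -0.1], [0, 0, 0], 0.3], [[-0.1, -0.6, -0.1], [0, 0, 0], 0.3], [[-0.1, -0.6, -0.1], [0, 0, 0], 0.3]]'

```text
clock: 23.57
eef_pos: [476.1, 66.9, 192.1]
eef_rot: [3.14, -0.0, 1.575]
wrist_force: [0.2, 0.2, 0.2]
finger_gap: 66.2
finger_force: 0.0
```

Run:
```python
from h import *
a=viewer.camera("top")[140:300,130:510]; b=viewer.camera("scene")[140:480,180:580]
cv2.imwrite("pics/end.png",np.vstack([cv2.resize(a,(560,236)),cv2.resize(b,(418,355))[:, :418] if 0 else cv2.copyMakeBorder(cv2.resize(b,(418,355)),0,0,0,142,0)]))
```

```text
(no output)
```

View pics/end.png

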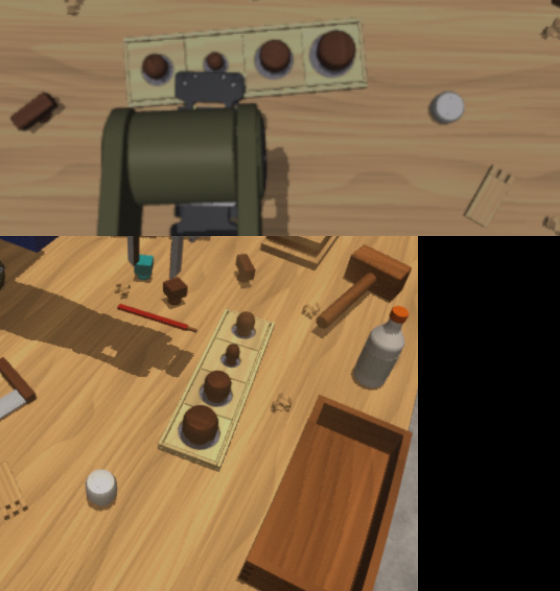

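All four knobs stand upright in their wells: 55, 45, 25 and 35 run from (335,50) to (155,67). The square, oblong, white and turquoise pieces are untouched.

```bash
python3 -c "
from cell import manip
print(manip.sign_off())"
```

```text
the job is handed in; nothing more can be done
None
```

The four round-headed knobs stand upright in the wells of their sizes, the square and oblong knobs were left where they were, and the job is handed in with the last clock reading at 23.6 s of the 88 s allowed.

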